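# Hang a studio lamp on a stud by its open slot

## Robot

A 7-joint arm with a two-finger parallel gripper is mounted at the origin on the work surface. World frame = base frame: x ahead of the robot, y to its left, z up, the work surface at z = 0. Lengths are in m, angles in rad, forces in N, time in s.
With the tool pointing down it reaches from about 0.4 to 0.875 m from the base axis. Payload 19.3 kg.
Tool frame: the origin (TCP) lies midway between the tips of the shut fingers; the grasp point (between the pads) lies 19 mm behind it; x points along the fingers, y is the direction in which the jaws open and shut, and the axes are right-handed (so a half turn about x gives the same grasp; the last joint's range is limited). The gripper opens to 85 mm and grips with 20 to 120 N. Pads are 22 mm wide; open, the fingers measure 114 mm over their backs; the gripper's body (76 mm by 85 mm) begins 54 mm behind the grasp point. The pads swing forward as they close: fully open they stand 13 mm farther back than shut.
Start: joints at [-1.327, 0.521, -0.036, 1.599, 0.021, 1.021, -0.113], TCP at [0.193, 0.594, 0.231] pointing down, gripper open.
Joint ranges: [-2.91, 2.91], [-0.3, 2.13], [-1.5, 1.42], [0.17, 2.43], [-1.26, 4.41], [0.16, 1.93], [-2.52, 2.52]. Speed limits (rad/s): [1.89, 1.89, 2.39, 2.39, 3.01, 3.01, 3.01].

## Interface

Orientations are given as [roll, pitch, yaw] about the fixed x, y, z axes, in that order (R = Rz(yaw) Ry(pitch) Rx(roll)).
In Python, from workcell import bot gives the robot as it stands. The module is installed in compiled form; this text tells all that it offers.
- The arm moves only by the tool servo_tool, never from a script. Its argument "targets" is a list of rows, each an object of numbers: "x", "y", "z": the shift along the tool's x, y, z as a fraction of full scale; "wx", "wy", "wz": the turn, a rotation vector about the tool's x, y, z as a fraction of full scale. A call has 1 to 12 rows; each row is the pose to reach, as a shift and turn from the pose measured when the call began, along the tool's axes at that moment, turning the shorter way round; what a row does not reach only later rows make up. Full scale, the value 1, is 40 cm for a shift and 360 degrees for a turn. A row lasts 1/8 s, in which the tool goes at most 62.5 mm and 10.7 degrees, less where a joint would pass 70% of its speed; a pose out of reach is approached as far as the arm can. A call with a number of a shift or a turn outside -1 to 1 is refused whole. A call with a gripper value outside its range is refused whole. "grip" is the gripper command: -1 is shut, 1 is fully open, values between are in proportion, set as the call begins (left out, the last holds). The fingers move at their own pace and stop on an object; "squeeze" is the grip in N (left out, the last holds). Time passes only in rows, so rows that repeat a pose let the fingers close. It gives the time, the measured TCP pose, the force and the opening at its end, in the units of the state.
- bot.observe(): the state, without advancing time (a new reading comes with each control period).
- bot.grab_frame(name): name is "scene" or "side" or "wrist"; returns (picture, depth): 400x640x3 uint8, red, green, blue; 400x640 float32, m along the optical axis (not along the pixel's ray), 0 where there is no reading.
- bot.get_calibration(name): a dict with "intrinsics" (3x3 intrinsics, pixels), "k1" (the pictures are not rectified: a ray, as slopes to the right and down, at radius r is drawn at 1 + k1 r^2 times it, then the intrinsics apply), "R" (3x3) and "t" (3): a world point X has camera coordinates R X + t. Camera axes: x right, y down, z forward; pixel columns grow to the right and rows downward; lengths in m; the calibration is good to about 2 mm. A picture is of the moment at which its call begins: read the wrist's pose just before it. get_calibration takes no time and is no camera call; for the wrist camera it gives the pose at the moment of the call.
- bot.job_done(): hands the job in, once; it reports no verdict.
Trained networks look in the newest picture that a camera, given by its name, has taken for a name from the list of things; names that differ only in an ending like _2 or _b are one class to them, and where a whole thing is asked for, a point or a joint stands for the part that bears it (a point fixed in the world has none). Each returns a list of dicts, best first, with "confidence" (0 to 1); they miss things now and then, are a little off and sometimes report something else, mostly with a low value. They report only what shows in the picture. A call takes as long as a camera call. They do not tell look-alikes from the thing itself.
- bot.trace(camera, target): "mask" (400x640 bool, what is visible of it) and "pixel" ([column, row] in pixels, amid what is visible of it).
The state is a dict: "clock": time; "qpos": joint angles; "qd": joint speeds; "joint_efforts": joint torques, N m; "position": TCP position; "tool_rot": TCP orientation; "force": force on the tool from outside, world axes, zero at the start; "moment": the same for the moment, N m; "grip_width": finger opening in m.
Only numpy, scipy, OpenCV 4.12 (cv2) and the standard library are available. Lean on these libraries where they do the work, as an engineer would, in place of code of your own. Each camera call takes 0.05 s, during which the arm holds its last target. There are 200 camera calls.

## Task

Take the small LED lamp out of its dock and hang it on the red-flanged stud of the column stand: slide its slot sideways over the stud, between the two red flanges, until the stud sits home in the notch at the slot's closed end, then let go so that the lamp hangs free, upright and still. The stud's exact height is not known, so feel for it and be gentle: do not push hard on the stand with the lamp or with the robot. Leave the lens, the carton and the tape roll where they are.

Things in the scene. Friction and masses are not known exactly. Their poses are not given: they have to be found in the camera images.
- lamp_grip (a point): Centre of the orange grip block on top of the lamp: 14 mm along the lamp's x (pinch it across this), 30 along y, 36 high; z up, the lamp's underside 142 mm below. Lamp: 0.3 to 0.55 kg, balanced under the grip; grip it firmly, it can pivot in the fingers; black panel 28 (x) x 48 (y) x 70 mm high, white face to -x; above it a steel plate 6 mm thick in x, with an L-shaped slot whose mouth opens to the lamp's +y.
- lamp_lip (a point): Underside of the outer end of the slot's upper lip, in the lamp's plate: 48 mm to +y of the lamp's middle, 100 mm above its underside. The slot's ceiling runs level from here to the notch. The lip is 12 mm high. The slot is 15 mm high: its floor (lower lip, 85 mm above the underside) reaches only to y = +18, so the upper lip juts out 30 mm farther.
- lamp_seat (a point): Where the stud's axis lies in the lamp when home in the notch: 107 mm above the underside, 35 mm straight below lamp_grip. The notch rises 12 mm above the slot's ceiling, at the slot's closed end: it spans y = -7 to +7, its top 5 mm above this point; the end wall at y = -7 runs down to the slot floor. The plate goes on to 17 mm above this point, where the grip block begins.
- stud_mid (a point): On the stand, 145 mm above the table, half-way between the stud's two red flanges, at the middle of its height range; x runs along the stud from its free end to the column, z up. The stud's axis crosses the vertical through this point, but its true height is anywhere within 20 mm above or below (not measured; it does not give way). Stud: 10 mm diameter; flanges 18 mm diameter, 4 thick, 12 mm apart inside.
- stand: Fixed stand, origin on the table straight below stud_mid, same axes. Column 28 mm wide, face at x = +55 mm, top 182 mm above the table; base plate 100 x 90 x 12 mm from x = +5 to +105. With the lamp's axes turned as the stand's, the lamp comes from the stud's -y side and moves to +y to take the stud into its slot.
- dock: Grey open-topped fixed dock 44 (x) x 64 (y) x 30 mm high, walls and floor 5 mm, the lamp stands in it; origin at the centre of its underside.
- lens: Bystander: black upright camera lens, diameter 68, 70 mm high, origin at the centre of its underside.
- carton: Bystander: small cardboard box 75 x 60 x 50 mm high, origin at the centre of its underside.
- tape: Bystander: yellow roll of tape lying flat, outer diameter 90, 40 mm high, origin at the centre of its underside.
Not all that is in view belongs to the job. What is meant by the part that bears lamp_grip is not yellow, and is the smaller of those in its own colour.

How it is judged:
By the outcome, as a careful person would: the job done as asked, in the order asked, and still so for the second after the job is handed in, with the robot touching nothing.
It also fails if it takes over 64 s, if anything falls off the work surface, if the arm or the gripper's body presses on something with over 40 N, if the wrist force passes 120 N, or if a joint passes its speed limit or range.

## Working session

There is one attempt and no reset: what is moved stays moved. The work goes in short steps, Python scripts to look and compute and a tool call to move; the robot and the scene stay as the last step left them, time stands still between calls to the robot, and variables do not carry over. Pictures are saved under pics/ and viewed, on a budget of 10 in all, crops included, one or two more only if the job needs it, and the job is handed in when it is done.

Besides the shell and the picture viewer there is one more tool, called after "Request:" as a command line: name --argument value ..., lists and objects as JSON in quotes. servo_tool: Moves the arm, as the interface text tells. Shift numbers are shares of 40 cm and turn numbers shares of 360 degrees, none past 1 either way. Its arguments: {"type":"object","properties":{"targets":{"type":"array"},"grip":{"type":"number"},"squeeze":{"type":"number"}},"required":["targets"]}

```bash
mkdir -p pics
cat > h.py <<'E'
import numpy as np, cv2
from workcell import bot
def cal(n): 
    c=bot.get_calibration(n); return [np.array(c[k]) if k!='k1' else c[k] for k in ('intrinsics','k1','R','t')]
def pts(n,depth,mask,c=None):
    K,k1,R,t=c or cal(n); v,u=np.nonzero(mask&(depth>0)); d=depth[v,u]
    p=cv2.undistortPoints(np.stack([u,v],1).astype(np.float64)[:,None],K,np.array([k1,0,0,0.]))[:,0]
    return (np.c_[p*d[:,None],d]-t)@R, np.c_[u,v]
def proj(n,X,c=None):
    K,k1,R,t=c or cal(n); return cv2.projectPoints(np.atleast_2d(X).astype(float),cv2.Rodrigues(R)[0],t.astype(float),K,np.array([k1,0,0,0.]))[0][:,0]
E
python3 - <<'E'
from h import *
print({k:np.round(v,3) for k,v in bot.observe().items()})
for n in ('scene','side'):
    im,d=bot.grab_frame(n); cv2.imwrite(f'pics/{n}0.png',im[:,:,::-1]); np.savez(f'{n}0.npz',im=im,d=d)
    for t in ('lamp_grip','lamp_seat','stud_mid','stand','dock','lens','carton','tape'):
        for r in bot.trace(n,t)[:4]:
            m=r['mask']; P,_=pts(n,d,m)
            print(n,t,round(r['confidence'],2),np.round(r['pixel']),m.sum(),np.round(np.median(P,0),3) if len(P) else '', np.round(P.max(0),3)if len(P) else '')
E
```

```text
{'clock': np.float64(0.0), 'qpos': array([-1.327,  0.522, -0.036,  1.6  ,  0.021,  1.021, -0.113]), 'qd': array([ 0.001, -0.001,  0.001, -0.002, -0.001, -0.   ,  0.001]), 'joint_efforts': array([ 0.0000e+00, -9.2710e+01,  1.9800e+00, -3.6993e+01,  1.8000e-02,
        8.0000e-03,  0.0000e+00]), 'position': array([0.193, 0.594, 0.231]), 'tool_rot': array([-1.535,  1.57 , -1.848]), 'force': array([-0.067,  0.241,  0.218]), 'moment': array([ 0.026, -0.032,  0.029]), 'grip_width': np.float64(0.085)}
scene lamp_grip 0.89 [438. 178.] 1446 [0.473 0.373 0.1  ] [0.5   0.464 0.211]
scene lamp_grip 0.81 [362. 156.] 1574 [0.391 0.19  0.105] [0.486 0.248 0.224]
scene lamp_grip 0.58 [377. 194.] 793 [0.496 0.22  0.089] [0.508 0.274 0.168]
scene lamp_seat 0.82 [378. 194.] 827 [0.495 0.221 0.083] [0.508 0.297 0.168]
scene lamp_seat 0.7 [362. 156.] 1489 [0.391 0.19  0.105] [0.486 0.248 0.224]
scene lamp_seat 0.57 [438. 180.] 1440 [0.474 0.374 0.096] [0.5   0.464 0.211]
scene stud_mid 0.81 [213. 230.] 1774 [ 0.571 -0.159  0.015] [ 0.605 -0.109  0.186]
scene stand 0.83 [216. 229.] 1779 [ 0.571 -0.159  0.
[... 748 characters left out ...]
0.206 0.099] [0.413 0.228 0.223]
side stud_mid 0.65 [261. 213.] 1208 [0.663 0.007 0.048] [0.717 0.027 0.053]
side stud_mid 0.61 [320. 167.] 1771 [ 0.552 -0.149  0.052] [ 0.599 -0.107  0.186]
side stand 0.7 [314. 167.] 1925 [ 0.552 -0.15   0.048] [ 0.607 -0.107  0.186]
side dock 0.57 [343. 316.] 472 [0.497 0.25  0.026] [0.513 0.255 0.034]
side dock 0.54 [346. 283.] 1005 [0.49  0.234 0.076] [0.504 0.267 0.168]
side lens 0.79 [364. 218.] 1172 [0.442 0.032 0.065] [0.473 0.048 0.074]
side carton 0.73 [344. 316.] 530 [0.494 0.25  0.025] [0.513 0.255 0.065]
side carton 0.6 [261. 216.] 1210 [0.662 0.007 0.048] [0.706 0.027 0.053]
side tape 0.7 [318. 225.] 1378 [0.547 0.02  0.031] [0.596 0.051 0.043]
```

View pics/scene0.png

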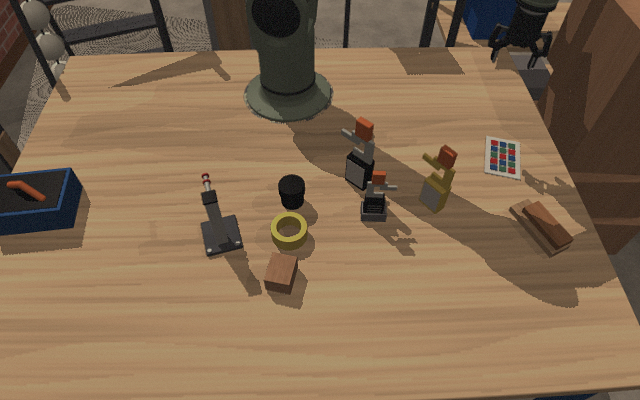

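View pics/side0.png

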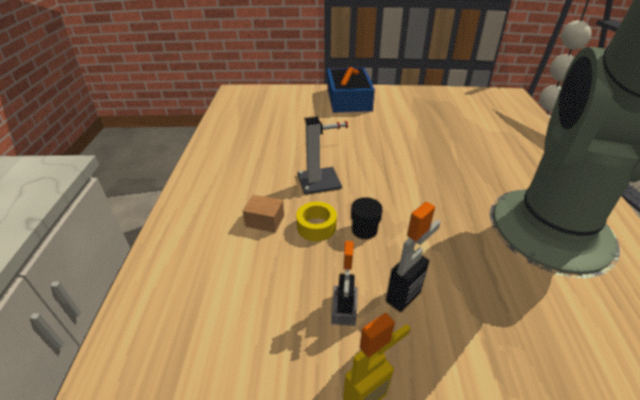

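The candidates for the lamp in the scene picture are the big black lamp at (362,156), the yellow one at (438,178), and the small black one in the grey dock at (377,194). The small black one in the dock fits the description. The stand is at (213,215), with its stud's free end at (206,178) pointing towards the robot. Next I'll measure and check my choice in a close crop.

Run:
```python
from h import *
out=[]
for n in ('scene','side'):
    z=np.load(f'{n}0.npz'); im,d=z['im'],z['d']
    P,uv=pts(n,d,np.ones(d.shape,bool)); C=im[uv[:,1],uv[:,0]].astype(int)
    box=lambda lo,hi:np.all((P>lo)&(P<hi),1)
    orange=(C[:,0]>120)&(C[:,0]>2*C[:,1])
    g=box([.46,.19,.12],[.54,.29,.2])&orange; Q=P[g]
    print(n,'orange',g.sum(),Q.min(0).round(3),Q.max(0).round(3),np.median(Q,0).round(4))
    T=Q[Q[:,2]>Q[:,2].max()-.008]; print(' top',len(T),T.mean(0).round(4),cv2.minAreaRect(T[:,:2].astype(np.float32)))
    g=box([.46,.19,.095],[.54,.31,.128])&~orange; Q=P[g]
    if len(Q): m=Q.mean(0); w,V=np.linalg.eigh(np.cov(Q[:,:2].T)); print(' lip',len(Q),Q.min(0).round(3),Q.max(0).round(3),m.round(4),V[:,1],'yaw',np.degrees(np.arctan2(V[1,1],V[0,1])))
    s=box([.45,-.25,.1],[.7,-.08,.2])
    red=s&(C[:,0]>90)&(C[:,0]>2*C[:,1])&(C[:,0]>2*C[:,2]); Q=P[red]
    print(' red',len(Q)); print(np.c_[uv[red],Q.round(3)][:60:2])
    q=box([.42,-.26,.165],[.7,-.08,.2]); Q=P[q]; print(' coltop',len(Q),Q.mean(0).round(4) , cv2.minAreaRect(Q[:,:2].astype(np.float32)))
    q=box([.45,-.26,.006],[.72,-.05,.02])&(C.max(1)<110); Q=P[q]; print(' base',len(Q),Q.mean(0).round(4), cv2.minAreaRect(Q[:,:2].astype(np.float32)))
    c=(378,185) if n=='scene' else (347,280)
    a=im[c[1]-45:c[1]+45,c[0]-45:c[0]+45,::-1]; b=(207,190) if n=='scene' else (328,140); e=im[b[1]-45:b[1]+45,b[0]-45:b[0]+45,::-1]
    out.append(np.hstack([cv2.resize(k,(400,300) if 0 else (300,300),interpolation=cv2.INTER_CUBIC) for k in(a,e)]))
cv2.imwrite('pics/crop.png',np.vstack(out))
```

```text
scene orange 10 [0.484 0.205 0.163] [0.493 0.231 0.167] [0.4908 0.2182 0.1642]
 top 10 [0.4902 0.2175 0.1646] ((0.49052172899246216, 0.21770335733890533), (0.0063655786216259, 0.026008691638708115), 13.968647956848145)
 lip 173 [0.486 0.195 0.095] [0.498 0.268 0.128] [0.4924 0.2282 0.1144] [0.05162147 0.99866672] yaw 87.04099229606348
 red 14
[[ 2.04e+02  1.73e+02  4.82e-01 -1.82e-01  1.68e-01]
 [ 2.06e+02  1.73e+02  4.78e-01 -1.79e-01  1.64e-01]
 [ 2.04e+02  1.74e+02  4.83e-01 -1.83e-01  1.66e-01]
 [ 2.07e+02  1.79e+02  4.96e-01 -1.75e-01  1.64e-01]
 [ 2.04e+02  1.80e+02  5.03e-01 -1.80e-01  1.69e-01]
 [ 2.06e+02  1.80e+02  5.02e-01 -1.75e-01  1.67e-01]
 [ 2.03e+02  1.81e+02  5.03e-01 -1.83e-01  1.65e-01]]
 coltop 259 [ 0.5583 -0.1616  0.1789] ((0.5294601917266846, -0.17011326551437378), (0.10250671207904816, 0.032173387706279755), 16.3898983001709)
 base 909 [ 0.5538 -0.1609  0.0118] ((0.5464802980422974, -0.16403023898601532), (0.10229699313640594, 0.0884539783000946), 15.506972312927246)
side orange 100 [0.483 0.207 0.164] [0.494 0.234 0.168] [0.4891 0.2197 0.1658]
 top 100 [0.4888 0.2205 0.1659] ((0.48853012919425964, 0.22042454779148102), (0.027594860643148422, 0.010954274795949459), 87.78459167480469)
 lip 84 [0.488 0.212 0.104] [0.495 0.267 0.127] [0.4912 0.254  0.1182] [0.07058724 0.99750561] yaw 85.95228305613158
 red 2
[[ 3.46e+02  1.22e+02  4.80e-01 -1.78e-01  1.68e-01]]
 coltop 235 [ 0.5506 -0.157   0.1768] ((0.526354193687439, -0.16839361190795898), (0.10166534036397934, 0.03374025598168373), 13.478692054748535)
 base 688 [ 0.5416 -0.152   0.0126] ((0.5453470349311829, -0.16176992654800415), (0.09827422350645065, 0.08913635462522507), 15.507243156433105)
```

View pics/crop.png

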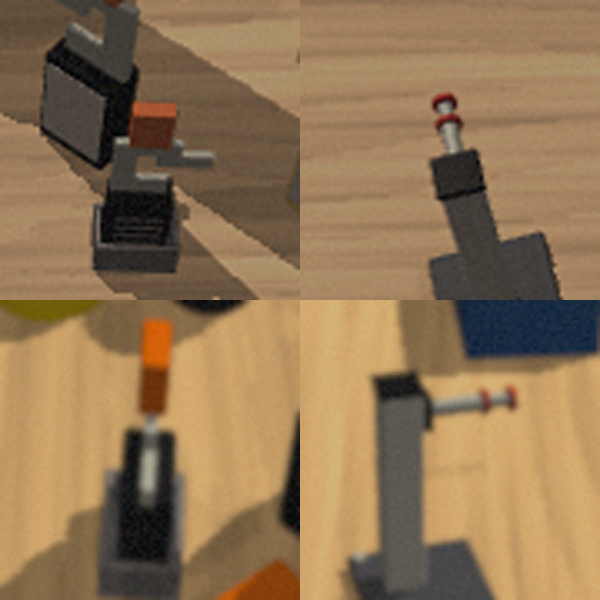

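The crop confirms the choice: a small black lamp in the grey dock, with its lip pointing to world +y and yaw about -3°. The stand's yaw is about 15.5°, stud_mid is near (0.493,-0.178), and the stud axis z is roughly 0.158. Next I'll work out the pre-grasp move.

```bash
cat >> h.py <<'E'
from scipy.spatial.transform import Rotation as Ro
def go(pos,yaw):
    "row values for TCP at pos, tool x down, jaw axis along yaw (deg) mod 180"
    s=bot.observe(); R=Ro.from_euler('xyz',s['tool_rot'])
    sh=R.inv().apply(np.array(pos)-s['position'])/.4; best=None
    for k in (0,180):
        a=np.radians(yaw+k); y=np.array([np.cos(a),np.sin(a),0]); x=np.array([0,0,-1.])
        rv=(R.inv()*Ro.from_matrix(np.stack([x,y,np.cross(x,y)],1))).as_rotvec()/(2*np.pi)
        if best is None or np.linalg.norm(rv)<np.linalg.norm(best): best=rv
    print('t',round(s['clock'],2),'pos',np.round(s['position'],4),'F',np.round(s['force'],1),'M',np.round(s['moment'],2),'w',round(s['grip_width'],4))
    print('shift',sh.round(4),'turn',best.round(4), 'deg',(best*360).round(1)); return sh,best
E
python3 - <<'E'
from h import *
go([.489,.219,.235],-3)
print(Ro.from_euler('xyz',bot.observe()['tool_rot']).as_matrix().round(3))
K,k1,R,t=cal('wrist'); print('cam',-R.T@t,R[2])
E
```

```text
t 0.9 pos [0.1929 0.5945 0.2313] F [ 0.5 -0.1 -0.3] M [-0.01  0.04  0.01] w 0.0854
shift [-0.0093 -0.6643  0.9938] turn [0.2084 0.     0.    ] deg [75.  0.  0.]
[[-0.     0.309  0.951]
 [-0.     0.951 -0.309]
 [-1.    -0.    -0.   ]]
cam [0.12545476 0.61671701 0.37367921] [ 0.26768486 -0.08675226 -0.95959307]
```

Request:
servo_tool --targets '[{"x":-0.1},{"x":-0.18,"y":-0.05,"z":0.08,"wx":0.015},{"x":-0.18,"y":-0.13,"z":0.2,"wx":0.04},{"x":-0.18,"y":-0.2,"z":0.3,"wx":0.065},{"x":-0.18,"y":-0.28,"z":0.42,"wx":0.09},{"x":-0.18,"y":-0.36,"z":0.54,"wx":0.115},{"x":-0.18,"y":-0.44,"z":0.66,"wx":0.14},{"x":-0.18,"y":-0.52,"z":0.78,"wx":0.165},{"x":-0.18,"y":-0.59,"z":0.88,"wx":0.185},{"x":-0.15,"y":-0.64,"z":0.96,"wx":0.2},{"x":-0.09,"y":-0.6643,"z":0.9938,"wx":0.2084},{"x":-0.08,"y":-0.6643,"z":0.9938,"wx":0.2084}]' --grip 0.2 --squeeze 60

```text
$.targets[0]: bad value
```

Request:
servo_tool --targets '[{},{},{}]'

```text
$.targets[0]: bad value
```

Run:
```python
from h import *
go([.489,.219,.14],-3)
c=cal('wrist'); im,d=bot.grab_frame('wrist'); cv2.imwrite('pics/w1.png',im[:,:,::-1]); 
print('cam',-c[2].T@c[3])
P,uv=pts('wrist',d,np.ones(d.shape,bool),c); C=im[uv[:,1],uv[:,0]].astype(int)
box=lambda lo,hi:np.all((P>lo)&(P<hi),1)
o=(C[:,0]>120)&(C[:,0]>2*C[:,1])&box([.45,.17,.12],[.53,.28,.2]); Q=P[o]
print('orange',len(Q),Q.min(0).round(4),Q.max(0).round(4))
T=Q[Q[:,2]>.159]; print(len(T),np.median(T[:,2]),cv2.minAreaRect(T[:,:2].astype(np.float32)))
q=box([.46,.235,.095],[.52,.29,.128])&~o; Q=P[q]; w,V=np.linalg.eigh(np.cov(Q[:,:2].T)) ; print('lip',len(Q),Q.mean(0).round(4),Q.max(0).round(4),V[:,1])
q=box([.44,.15,.022],[.54,.3,.045]); Q=P[q]; print('dock',len(Q),np.median(Q[:,2]),cv2.minAreaRect(Q[:,:2].astype(np.float32)))
```

```text
t 0.9 pos [0.1929 0.5945 0.2313] F [ 0.5 -0.1 -0.3] M [-0.01  0.04  0.01] w 0.0854
shift [ 0.2282 -0.6643  0.9938] turn [0.2084 0.     0.    ] deg [75.  0.  0.]
cam [0.12545476 0.61671701 0.37367921]Traceback (most recent call last):
  File "<stdin>", line 8, in <module>
    return umr_minimum(a, axis, None, out, keepdims, initial, where)
ValueError: zero-size array to reduction operation minimum which has no identity
```

View pics/w1.png

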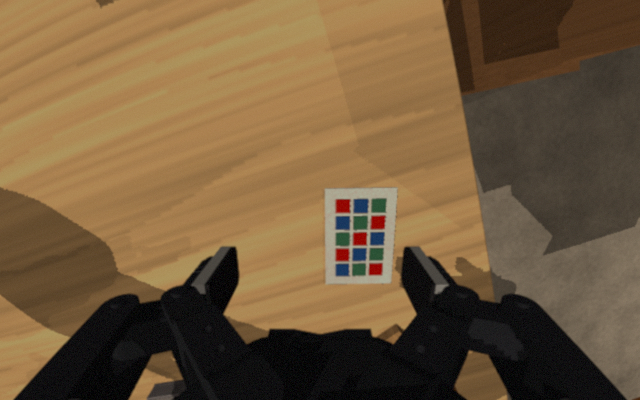

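The move was refused because each row needs all six keys. The picture shows only the table and a chart below the start pose.

Request:
servo_tool --targets '[{"x":-0.1,"y":0,"z":0,"wx":0,"wy":0,"wz":0},{"x":-0.18,"y":-0.05,"z":0.08,"wx":0.015,"wy":0,"wz":0},{"x":-0.18,"y":-0.13,"z":0.2,"wx":0.04,"wy":0,"wz":0},{"x":-0.18,"y":-0.2,"z":0.3,"wx":0.065,"wy":0,"wz":0},{"x":-0.18,"y":-0.28,"z":0.42,"wx":0.09,"wy":0,"wz":0},{"x":-0.18,"y":-0.36,"z":0.54,"wx":0.115,"wy":0,"wz":0},{"x":-0.18,"y":-0.44,"z":0.66,"wx":0.14,"wy":0,"wz":0},{"x":-0.18,"y":-0.52,"z":0.78,"wx":0.165,"wy":0,"wz":0},{"x":-0.18,"y":-0.59,"z":0.88,"wx":0.185,"wy":0,"wz":0},{"x":-0.15,"y":-0.64,"z":0.96,"wx":0.2,"wy":0,"wz":0},{"x":-0.09,"y":-0.6643,"z":0.9938,"wx":0.2084,"wy":0,"wz":0},{"x":-0.08,"y":-0.6643,"z":0.9938,"wx":0.2084,"wy":0,"wz":0}]' --grip 0.2 --squeeze 60

```text
clock: 2.45
position: [0.489, 0.2178, 0.2623]
tool_rot: [-0.749, 1.569, -2.374]
force: [0.1, -0.0, 0.2]
grip_width: 0.0511
```

Request:
servo_tool --targets '[{"x":0,"y":0,"z":0,"wx":0,"wy":0,"wz":0},{"x":0,"y":0,"z":0,"wx":0,"wy":0,"wz":0}]'

```text
clock: 2.7
position: [0.4888, 0.2186, 0.2629]
tool_rot: [-0.847, 1.57, -2.47]
force: [-0.5, 1.1, 0.5]
grip_width: 0.0516
```

```bash
cat > look.py <<'E'
from h import *
go([.489,.219,.14],-3)
c=cal('wrist'); im,d=bot.grab_frame('wrist'); cv2.imwrite('pics/w2.png',im[:,:,::-1]); 
print('cam',-c[2].T@c[3])
P,uv=pts('wrist',d,np.ones(d.shape,bool),c); C=im[uv[:,1],uv[:,0]].astype(int)
box=lambda lo,hi:np.all((P>lo)&(P<hi),1)
o=(C[:,0]>120)&(C[:,0]>2*C[:,1])&box([.45,.17,.12],[.53,.28,.2]); Q=P[o]
print('orange',len(Q),Q.min(0).round(4),Q.max(0).round(4))
T=Q[Q[:,2]>.159]; print(len(T),np.median(T[:,2]),cv2.minAreaRect(T[:,:2].astype(np.float32)))
q=box([.46,.235,.095],[.52,.29,.128])&~o; Q=P[q]; w,V=np.linalg.eigh(np.cov(Q[:,:2].T)) ; print('lip',len(Q),Q.mean(0).round(4),Q.max(0).round(4),V[:,1])
q=box([.44,.15,.022],[.54,.3,.045]); Q=P[q]; print('dock',len(Q),np.median(Q[:,2]),cv2.minAreaRect(Q[:,:2].astype(np.float32)))
E
python3 look.py
```

```text
t 2.7 pos [0.4888 0.2186 0.2629] F [-0.5  1.1  0.5] M [-0.02  0.04 -0.  ] w 0.0516
shift [ 0.3073  0.0006 -0.0012] turn [-0.0001  0.0001  0.0001] deg [-0.  0.  0.]
cam [0.4929927  0.29010247 0.40524441]
orange 443 [0.4826 0.2053 0.1625] [0.4966 0.234  0.1673]
443 0.1647239503692583 ((0.4896562993526459, 0.21963593363761902), (0.028251729905605316, 0.012642396613955498), 86.59698486328125)
lip 160 [0.492  0.2544 0.117 ] [0.4953 0.2671 0.1278] [0.05019448 0.99873946]
dock 448 0.029473308431206956 ((0.4910266101360321, 0.22061848640441895), (0.06377749890089035, 0.04335414618253708), 86.1814193725586)
```

View pics/w2.png

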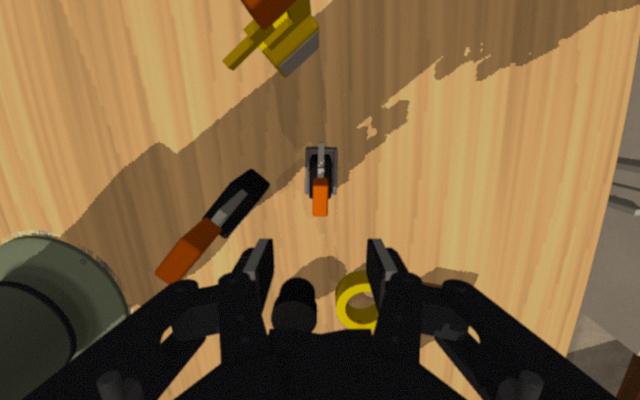

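The wrist view shows the small lamp at (320,190). Its grip block is centred at (0.4897,0.2196), yaw -3.5°, consistent with the dock rectangle. Now descending and gripping.

Request:
servo_tool --targets '[{"x":0.06,"y":0.002,"z":-0.0025,"wx":0.0014,"wy":0,"wz":0},{"x":0.13,"y":0.002,"z":-0.0025,"wx":0.0014,"wy":0,"wz":0},{"x":0.2,"y":0.002,"z":-0.0025,"wx":0.0014,"wy":0,"wz":0},{"x":0.26,"y":0.002,"z":-0.0025,"wx":0.0014,"wy":0,"wz":0},{"x":0.31,"y":0.002,"z":-0.0025,"wx":0.0014,"wy":0,"wz":0},{"x":0.327,"y":0.002,"z":-0.0025,"wx":0.0014,"wy":0,"wz":0},{"x":0.327,"y":0.002,"z":-0.0025,"wx":0.0014,"wy":0,"wz":0},{"x":0.327,"y":0.002,"z":-0.0025,"wx":0.0014,"wy":0,"wz":0}]'

```text
clock: 3.75
position: [0.4901, 0.2197, 0.133]
tool_rot: [1.912, 1.57, 0.28]
force: [0.4, -0.5, -0.2]
grip_width: 0.0515
```

Request:
servo_tool --targets '[{"x":0,"y":0,"z":0,"wx":0,"wy":0,"wz":0},{"x":0,"y":0,"z":0,"wx":0,"wy":0,"wz":0},{"x":0,"y":0,"z":0,"wx":0,"wy":0,"wz":0},{"x":0,"y":0,"z":0,"wx":0,"wy":0,"wz":0},{"x":0,"y":0,"z":0,"wx":0,"wy":0,"wz":0},{"x":0,"y":0,"z":0,"wx":0,"wy":0,"wz":0}]' --grip -1 --squeeze 80

```text
clock: 4.5
position: [0.4901, 0.2199, 0.1335]
tool_rot: [2.503, 1.57, 0.87]
force: [-1.9, 0.7, 9.2]
grip_width: 0.0128
```

Request:
servo_tool --targets '[{"x":-0.02,"y":0,"z":0,"wx":0,"wy":0,"wz":0},{"x":-0.06,"y":0,"z":0,"wx":0,"wy":0,"wz":0},{"x":-0.12,"y":0,"z":0,"wx":0,"wy":0,"wz":0},{"x":-0.19,"y":0,"z":0,"wx":0,"wy":0,"wz":0},{"x":-0.26,"y":0,"z":0,"wx":0,"wy":0,"wz":0},{"x":-0.33,"y":0,"z":0,"wx":0,"wy":0,"wz":0},{"x":-0.4,"y":0,"z":0,"wx":0,"wy":0,"wz":0},{"x":-0.46,"y":0,"z":0,"wx":0,"wy":0,"wz":0},{"x":-0.5,"y":0,"z":0,"wx":0,"wy":0,"wz":0},{"x":-0.525,"y":0,"z":0,"wx":0,"wy":0,"wz":0},{"x":-0.525,"y":0,"z":0,"wx":0,"wy":0,"wz":0}]'

```text
clock: 5.88
position: [0.49, 0.2198, 0.3437]
tool_rot: [2.428, 1.57, 0.796]
force: [-0.4, -0.4, -4.6]
grip_width: 0.0127
```

Run:
```python
from h import *
a=np.radians(15.5); m=np.array([.493,-.178]); p=m-.095*np.array([-np.sin(a),np.cos(a)]); print(p)
go([*p,.345],15.5)
for n in ('scene','side'):
    im,d=bot.grab_frame(n); np.savez(f'{n}1.npz',im=im,d=d)
im,d=np.load('side1.npz').values(); x=proj('side',[.49,.22,.3])[0].astype(int); print(x)
cv2.imwrite('pics/lift.png',cv2.resize(im[max(0,x[1]-70):x[1]+110,x[0]-90:x[0]+90,::-1],None,fx=3,fy=3))
```

```text
[ 0.51838765 -0.26954489]
t 5.88 pos [0.49   0.2198 0.3437] F [-0.4 -0.4 -4.6] M [0.02 0.02 0.01] w 0.0127
shift [-0.0041  0.1461  1.2166] turn [-0.0529 -0.0001 -0.0001] deg [-19.  -0.  -0.]
[352 177]
```

View pics/lift.png

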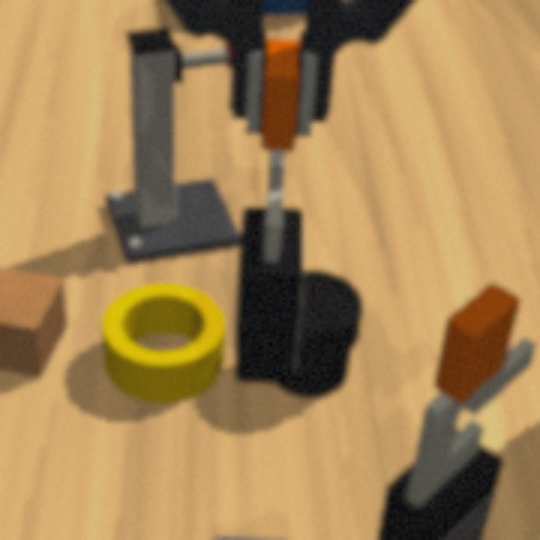

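The lamp is lifted and hangs upright in the fingers, weighing about 4.6 N. Next I'll carry it over the stand to its -y side.

Request:
servo_tool --targets '[{"x":-0.002,"y":0.003,"z":0.03,"wx":0,"wy":0,"wz":0},{"x":-0.004,"y":0.01,"z":0.09,"wx":-0.003,"wy":0,"wz":0},{"x":-0.004,"y":0.02,"z":0.17,"wx":-0.007,"wy":0,"wz":0},{"x":-0.004,"y":0.03,"z":0.26,"wx":-0.011,"wy":0,"wz":0},{"x":-0.004,"y":0.042,"z":0.35,"wx":-0.015,"wy":0,"wz":0},{"x":-0.004,"y":0.053,"z":0.44,"wx":-0.02,"wy":0,"wz":0},{"x":-0.004,"y":0.064,"z":0.53,"wx":-0.024,"wy":0,"wz":0},{"x":-0.004,"y":0.075,"z":0.62,"wx":-0.028,"wy":0,"wz":0},{"x":-0.004,"y":0.086,"z":0.71,"wx":-0.032,"wy":0,"wz":0},{"x":-0.004,"y":0.095,"z":0.79,"wx":-0.036,"wy":0,"wz":0},{"x":-0.004,"y":0.102,"z":0.85,"wx":-0.039,"wy":0,"wz":0},{"x":-0.004,"y":0.105,"z":0.88,"wx":-0.041,"wy":0,"wz":0}]'

```text
clock: 7.48
position: [0.5092, -0.1365, 0.3441]
tool_rot: [-1.352, 1.57, -2.728]
force: [1.1, 0.0, -4.4]
grip_width: 0.0123
```

Run:
```python
from h import *
go([.5184,-.2695,.345],15.5)
```

```text
t 7.47 pos [ 0.5092 -0.1365  0.3441] F [ 1.1  0.  -4.4] M [ 0.01  0.03 -0.03] w 0.0123
shift [-0.0021 -0.0416  0.3306] turn [-0.0121  0.      0.0002] deg [-4.4  0.   0.1]
```

Request:
servo_tool --targets '[{"x":-0.002,"y":-0.006,"z":0.05,"wx":-0.002,"wy":0,"wz":0.0002},{"x":-0.002,"y":-0.016,"z":0.12,"wx":-0.005,"wy":0,"wz":0.0002},{"x":-0.002,"y":-0.026,"z":0.2,"wx":-0.008,"wy":0,"wz":0.0002},{"x":-0.002,"y":-0.035,"z":0.28,"wx":-0.011,"wy":0,"wz":0.0002},{"x":-0.002,"y":-0.04,"z":0.32,"wx":-0.0121,"wy":0,"wz":0.0002},{"x":-0.002,"y":-0.0416,"z":0.3306,"wx":-0.0121,"wy":0,"wz":0.0002},{"x":-0.002,"y":-0.0416,"z":0.3306,"wx":-0.0121,"wy":0,"wz":0.0002},{"x":-0.002,"y":-0.0416,"z":0.3306,"wx":-0.0121,"wy":0,"wz":0.0002}]'

```text
clock: 8.48
position: [0.5186, -0.2685, 0.345]
tool_rot: [2.46, 1.571, 1.16]
force: [0.6, -0.1, -4.5]
grip_width: 0.0127
```

Run:
```python
from h import *
# TCP-> lamp: at grasp TCP (.4901,.2199,.1335), lamp grip (.4897,.2196,.147): underside = TCP z - .1285
go([.5184,-.2695,.30],15.5)
c=cal('wrist'); im,d=bot.grab_frame('wrist'); cv2.imwrite('pics/w3.png',im[:,:,::-1]); np.savez('w3.npz',im=im,d=d)
P,uv=pts('wrist',d,np.ones(d.shape,bool),c); C=im[uv[:,1],uv[:,0]].astype(int)
s=np.all((P>[.45,-.23,.1])&(P<[.53,-.13,.2]),1); Q=P[s]; print(len(Q))
a=np.radians(15.5); X=np.array([np.cos(a),np.sin(a)]);Y=np.array([-np.sin(a),np.cos(a)])
L=np.c_[(Q[:,:2]-[.493,-.178])@X,(Q[:,:2]-[.493,-.178])@Y,Q[:,2]]*1000
red=(C[s][:,0]>1.8*C[s][:,1])
for lo in range(-16,50,4):
    k=(L[:,0]>=lo)&(L[:,0]<lo+4)
    if k.sum(): print(lo,k.sum(),'red',red[k].sum(),'y',np.percentile(L[k,1],[2,50,98]).round(1),'z',np.percentile(L[k,2],[5,50,95,98]).round(1))
```

```text
t 8.47 pos [ 0.5186 -0.2685  0.345 ] F [ 0.6 -0.1 -4.5] M [ 0.06 -0.01  0.01] w 0.0127
shift [ 0.1124 -0.0011  0.0024] turn [ 0.0001 -0.     -0.    ] deg [ 0.1 -0.  -0. ]
496
-16 33 red 31 y [-9.3 -2.2  6.5] z [159.2 165.  167.  167.1]
-12 47 red 28 y [-8.5 -1.3  6.4] z [158.6 162.5 166.5 166.7]
-8 32 red 0 y [-5.1 -1.5  2.4] z [159.8 161.7 163.6 163.8]
-4 24 red 0 y [-5.1 -1.5  2.4] z [159.9 162.  163.1 163.3]
0 32 red 0 y [-5.1 -1.5  2.4] z [160.1 161.9 163.1 163.3]
4 54 red 46 y [-9.2 -1.2  6.5] z [160.3 164.7 167.8 167.9]
8 38 red 18 y [-9.4 -2.1  5.6] z [160.3 163.4 167.2 167.7]
12 38 red 0 y [-6.1 -1.1  3.5] z [159.7 163.  164.5 164.7]
16 30 red 0 y [-6.1 -1.5  3.4] z [160.4 163.  164.2 164.4]
20 40 red 0 y [-6.1 -1.5  3.4] z [160.9 162.8 164.  164.4]
24 39 red 0 y [-6.1 -1.1  3.4] z [159.9 163.  164.3 164.6]
28 31 red 0 y [-6.2 -2.   3.5] z [159.8 163.2 164.6 164.7]
32 40 red 0 y [-6.2 -1.4  3.6] z [160.  163.3 164.1 164.4]
36 18 red 0 y [-6.4  0.2  3.5] z [160.1 162.7 164.7 164.9]
```

View pics/w3.png

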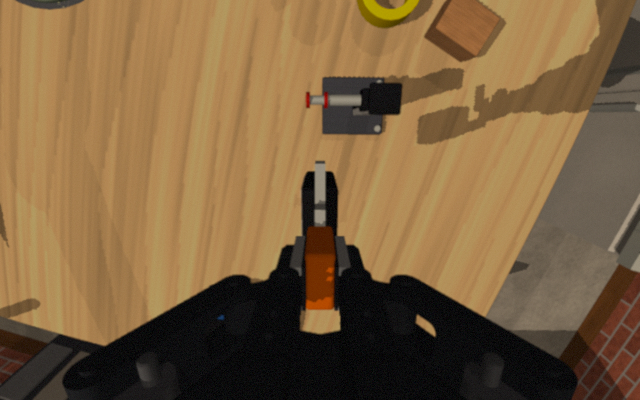

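The wrist view shows the red flanges at (308,100) and (327,100), with the lamp's lip pointing at the stud. Both are in the same view, so I'll refine the stud's gap and the plate's position together.

Run:
```python
from h import *
z=np.load('w3.npz'); im,d=z['im'],z['d']; c=cal('wrist'); K,k1,R,t=c
P,uv=pts('wrist',d,np.ones(d.shape,bool),c); C=im[uv[:,1],uv[:,0]].astype(int)
a=np.radians(15.5); X=np.array([np.cos(a),np.sin(a)]);Y=np.array([-np.sin(a),np.cos(a)])
L=np.c_[(P[:,:2]-[.493,-.178])@X,(P[:,:2]-[.493,-.178])@Y,P[:,2]]*1000
s=(abs(L[:,0])<20)&(abs(L[:,1]+1.5)<12)&(L[:,2]>150); red=s&(C[:,0]>1.8*C[:,1])
print(np.histogram(L[red&(L[:,2]>164),0],np.arange(-16,14,1)))
for u in range(304,332): 
    k=s&(uv[:,0]==u); print(u,k.sum(),red[k].sum(),L[k,0].mean().round(1),L[k,2].max().round(1))
# stud line yaw
k=(L[:,0]>-8)&(L[:,0]<36)&(abs(L[:,1]+1.5)<7)&(L[:,2]>161.5); f=np.polyfit(L[k,0],L[k,1],1); print('stud line',f)
k=(abs(L[:,0])<15)&(L[:,1]>-85)&(L[:,1]<-30)&(L[:,2]>305)&(L[:,2]<345)
print('lip',k.sum(),np.percentile(L[k],[2,50,98],axis=0).round(1)); f=np.polyfit(L[k,1],L[k,0],1); print('yawfit',f)
for y in range(-80,-44,4):
    j=k&(L[:,1]>=y)&(L[:,1]<y+4)
    if j.sum(): print(y,j.sum(),L[j,0].min().round(1),L[j,0].max().round(1),np.median(L[j,2]).round(1))
o=(abs(L[:,0])<25)&(L[:,2]>340)&(L[:,2]<385)&(C[:,0]>110)&(C[:,0]>2*C[:,1]); print('orange',o.sum(),np.percentile(L[o],[2,50,98],axis=0).round(1))
p=bot.observe()['position']; print('TCP local',((p[:2]-[.493,-.178])@X*1000).round(1),((p[:2]-[.493,-.178])@Y*1000).round(1))
```

```text
(array([ 0,  4,  5, 11, 11,  0,  0,  0,  0,  0,  0,  0,  0,  0,  0,  0,  0,
        0,  0,  0,  0, 11, 11, 11,  9,  3,  0,  0,  0]), array([-16, -15, -14, -13, -12, -11, -10,  -9,  -8,  -7,  -6,  -5,  -4,
        -3,  -2,  -1,   0,   1,   2,   3,   4,   5,   6,   7,   8,   9,
        10,  11,  12,  13]))<stdin>:9: RuntimeWarning: Mean of empty slice.
  ret = ret.dtype.type(ret / rcount)
Traceback (most recent call last):
ValueError: zero-size array to reduction operation maximum which has no identity
```

Run:
```python
from h import *
z=np.load('w3.npz'); im,d=z['im'],z['d']; c=cal('wrist'); K,k1,R,t=c
print('K',K.round(1).tolist(),k1,'depth',d[100,317], 'red-green per col row 100:',[(u,im[100,u].tolist(),round(float(d[100,u]),4)) for u in range(303,333)])
P,uv=pts('wrist',d,np.ones(d.shape,bool),c); C=im[uv[:,1],uv[:,0]].astype(int)
a=np.radians(15.5); X=np.array([np.cos(a),np.sin(a)]);Y=np.array([-np.sin(a),np.cos(a)])
L=np.c_[(P[:,:2]-[.493,-.178])@X,(P[:,:2]-[.493,-.178])@Y,P[:,2]]*1000
for u in range(303,333): 
    k=(uv[:,0]==u)&(uv[:,1]==100); print(u,L[k].round(1).tolist(),end=' ')
print()
k=(L[:,0]>-8)&(L[:,0]<36)&(abs(L[:,1]+1.5)<7)&(L[:,2]>161.5); f=np.polyfit(L[k,0],L[k,1],1); print('stud line',f)
k=(abs(L[:,0])<15)&(L[:,1]>-85)&(L[:,1]<-30)&(L[:,2]>305)&(L[:,2]<345)
print('lip',k.sum(),np.percentile(L[k],[2,50,98],axis=0).round(1)); f=np.polyfit(L[k,1],L[k,0],1); print('yawfit',f)
for y in range(-80,-44,4):
    j=k&(L[:,1]>=y)&(L[:,1]<y+4)
    if j.sum(): print(y,j.sum(),L[j,0].min().round(1),L[j,0].max().round(1),np.median(L[j,2]).round(1))
o=(abs(L[:,0])<25)&(L[:,2]>340)&(L[:,2]<385)&(C[:,0]>110)&(C[:,0]>2*C[:,1]); print('orange',o.sum(),np.percentile(L[o],[2,50,98],axis=0).round(1))
p=bot.observe()['position']; print('TCP local',((p[:2]-[.493,-.178])@X*1000).round(1),((p[:2]-[.493,-.178])@Y*1000).round(1))
```

```text
K [[278.5, 0.0, 319.7], [0.0, 278.5, 200.4], [0.0, 0.0, 1.0]] -0.04625769900278293 depth 0.3055666 red-green per col row 100: [(303, [172, 133, 82], 0.4591), (304, [164, 123, 76], 0.4583), (305, [159, 92, 56], 0.4589), (306, [155, 50, 30], 0.3032), (307, [155, 17, 7], 0.3018), (308, [149, 20, 7], 0.3022), (309, [122, 54, 46], 0.3059), (310, [97, 78, 70], 0.3046), (311, [107, 102, 90], 0.306), (312, [133, 127, 111], 0.3048), (313, [151, 143, 125], 0.3057), (314, [151, 143, 126], 0.3051), (315, [151, 143, 124], 0.3065), (316, [151, 145, 126], 0.3051), (317, [152, 144, 127], 0.3056), (318, [151, 143, 126], 0.3054), (319, [148, 140, 121], 0.3054), (320, [150, 144, 127], 0.3067), (321, [149, 141, 122], 0.3055), (322, [150, 145, 126], 0.3063), (323, [146, 130, 115], 0.3057), (324, [153, 79, 68], 0.3009), (325, [157, 29, 23], 0.3019), (326, [156, 19, 13], 0.3018), (327, [138, 45, 38], 0.3016), (328, [109, 80, 71], 0.3051), (329, [104, 99, 87], 0.3052), (330, [127, 120, 106], 0.3041), (331, [146, 139, 121], 0.3052), (332, [150, 142, 125], 0.3048)]
303 [[-26.5, 8.2, -0.0]] 304 [[-24.8, 8.1, 0
[... 469 characters left out ...]
] 323 [[4.6, -2.1, 162.9]] 324 [[5.7, -2.5, 168.0]] 325 [[6.8, -2.4, 166.9]] 326 [[7.9, -2.4, 167.1]] 327 [[9.0, -2.4, 167.2]] 328 [[10.2, -2.2, 163.5]] 329 [[11.3, -2.2, 163.4]] 330 [[12.3, -2.2, 164.5]] 331 [[13.5, -2.1, 163.4]] 332 [[14.5, -2.2, 163.9]] 
stud line [-0.01732764 -1.36179876]
lip 697 [[ -1.9 -80.6 323.1]
 [  1.1 -66.4 328.8]
 [  3.6 -47.1 344.3]]
yawfit [-0.0027654  0.6393917]
-80 73 -3.3 5.5 340.3
-76 68 -1.7 3.4 340.1
-72 125 -1.9 3.5 331.7
-68 68 -1.9 3.5 328.3
-64 62 -1.9 3.5 328.1
-60 68 -1.8 3.4 328.3
-56 70 -1.8 3.4 328.2
-52 68 -1.8 3.4 328.2
-48 41 -1.9 3.5 326.6
orange 1275 [[  -4.5 -107.9  375.1]
 [   1.   -94.4  376.3]
 [   6.5  -81.7  377.4]]
TCP local 0.4 -94.1
```

```bash
cat >> h.py <<'E'
a=np.radians(15.5); X=np.array([np.cos(a),np.sin(a)]);Y=np.array([-np.sin(a),np.cos(a)]); O=np.array([.493,-.178])
def gol(x,y,z):
    p=bot.observe()['position']; print('local now',((p[:2]-O)@X*1000).round(1),((p[:2]-O)@Y*1000).round(1))
    go([*(O+x/1000*X+y/1000*Y),z/1000],15.5)
def scan(c,im,d):
    P,uv=pts('wrist',d,np.ones(d.shape,bool),c); C=im[uv[:,1],uv[:,0]].astype(int)
    L=np.c_[(P[:,:2]-O)@X,(P[:,:2]-O)@Y,P[:,2]]*1000; return L,C,uv
E
python3 -c "
from h import *
gol(-3.3,-94,202); gol(-3.3,-34,202)"
```

```text
local now 0.4 -94.1
t 8.53 pos [ 0.5186 -0.2686  0.345 ] F [ 0.8 -0.2 -4. ] M [-0.04  0.01 -0.02] w 0.013
shift [ 3.575e-01 -9.400e-03 -2.000e-04] turn [ 0.0001 -0.     -0.    ] deg [ 0.1 -0.  -0. ]
local now 0.4 -94.1
t 8.53 pos [ 0.5186 -0.2686  0.345 ] F [ 0.8 -0.2 -4. ] M [-0.04  0.01 -0.02] w 0.013
shift [ 0.3575 -0.0093 -0.1502] turn [ 0.0001 -0.     -0.    ] deg [ 0.1 -0.  -0. ]
```

Lowering on the -y side, at 94 mm from the stud.

Request:
servo_tool --targets '[{"x":0.03,"y":-0.0093,"z":0,"wx":0,"wy":0,"wz":0},{"x":0.08,"y":-0.0093,"z":0,"wx":0,"wy":0,"wz":0},{"x":0.14,"y":-0.0093,"z":0,"wx":0,"wy":0,"wz":0},{"x":0.2,"y":-0.0093,"z":0,"wx":0,"wy":0,"wz":0},{"x":0.26,"y":-0.0093,"z":0,"wx":0,"wy":0,"wz":0},{"x":0.31,"y":-0.0093,"z":0,"wx":0,"wy":0,"wz":0},{"x":0.345,"y":-0.0093,"z":0,"wx":0,"wy":0,"wz":0},{"x":0.3575,"y":-0.0093,"z":0,"wx":0,"wy":0,"wz":0},{"x":0.3575,"y":-0.0093,"z":0,"wx":0,"wy":0,"wz":0},{"x":0.3575,"y":-0.0093,"z":0,"wx":0,"wy":0,"wz":0}]' --squeeze 100

```text
clock: 9.78
position: [0.5153, -0.2697, 0.2026]
tool_rot: [1.166, 1.57, -0.133]
force: [-0.4, -0.5, -3.9]
grip_width: 0.0123
```

```bash
cat > chk.py <<'E'
from h import *
import sys
gol(*map(float,sys.argv[1:4]))
c=cal('wrist'); im,d=bot.grab_frame('wrist'); np.savez('w4.npz',im=im,d=d); cv2.imwrite('pics/'+sys.argv[4],im[:,:,::-1])
L,C,uv=scan(c,im,d); py=float((bot.observe()['position'][:2]-O)@Y*1000); pz=bot.observe()['position'][2]*1000
red=(C[:,0]>1.8*C[:,1])&(C[:,0]>90)&(abs(L[:,0])<22)&(abs(L[:,1])<14)&(L[:,2]>163.5)&(L[:,2]<172); x=L[red,0]
for g in (x[x<-3],x[x>-3]): print('flange',len(g),np.percentile(g,[3,50,97]).round(1) if len(g) else '')
w=(L[:,0]>12)&(L[:,0]<34)&(abs(L[:,1])<10)&(L[:,2]>152)&(L[:,2]<172); print('stud',w.sum(),'y',np.percentile(L[w,1],[2,98]).round(1),'ztop',np.percentile(L[w,2],[50,90,97]).round(1))
f=np.polyfit(L[w&(L[:,2]>161)][:,0],L[w&(L[:,2]>161)][:,1],1); print('stud slope deg',np.degrees(np.arctan(f[0])).round(2))
k=(abs(L[:,0]+3)<8)&(L[:,1]>py+20)&(L[:,1]<py+44)&(abs(L[:,2]-(pz-16.5))<5); print('lip',k.sum(),'x',np.percentile(L[k,0],[3,50,97]).round(1),'z',np.median(L[k,2]).round(1),'expect',pz-16.5,'slope',np.polyfit(L[k,1],L[k,0],1)[0].round(3),'tilt',np.polyfit(L[k,1],L[k,2],1)[0].round(3))
E
python3 chk.py -3.3 -34 202 w4.png
```

```text
local now -3.0 -94.3
t 9.78 pos [ 0.5153 -0.2697  0.2026] F [-0.4 -0.5 -3.9] M [ 0.03  0.01 -0.01] w 0.0123
shift [ 0.0015 -0.0005 -0.1508] turn [ 0.0001  0.0001 -0.0002] deg [ 0.1  0.  -0.1]
flange 141 [-14.5 -12.7 -10.9]
flange 168 [5.3 7.2 9.1]
stud 749 y [-7.3  4.1] ztop [162.8 164.1 164.7]
stud slope deg 0.28
lip 368 x [-5.3 -2.7  0. ] z 185.9 expect 186.1004369858676 slope -0.0 tilt -0.031
```

The plate (x=-2.7) is centred on the flange gap (-10.9 to 5.3), and the yaw matches. Now I'll bring the upper lip over the stud, still above it.

Request:
servo_tool --targets '[{"x":0.0015,"y":0,"z":-0.015,"wx":0,"wy":0,"wz":0},{"x":0.0015,"y":0,"z":-0.035,"wx":0,"wy":0,"wz":0},{"x":0.0015,"y":0,"z":-0.06,"wx":0,"wy":0,"wz":0},{"x":0.0015,"y":0,"z":-0.085,"wx":0,"wy":0,"wz":0},{"x":0.0015,"y":0,"z":-0.11,"wx":0,"wy":0,"wz":0},{"x":0.0015,"y":0,"z":-0.13,"wx":0,"wy":0,"wz":0},{"x":0.0015,"y":0,"z":-0.145,"wx":0,"wy":0,"wz":0},{"x":0.0015,"y":0,"z":-0.1508,"wx":0,"wy":0,"wz":0},{"x":0.0015,"y":0,"z":-0.1508,"wx":0,"wy":0,"wz":0},{"x":0.0015,"y":0,"z":-0.1508,"wx":0,"wy":0,"wz":0}]'

```text
clock: 11.08
position: [0.4991, -0.2118, 0.202]
tool_rot: [1.055, 1.57, -0.245]
force: [0.7, -0.2, -4.0]
grip_width: 0.0125
```

Request:
servo_tool --targets '[{"x":0.005,"y":0,"z":0,"wx":0,"wy":0,"wz":0},{"x":0.01,"y":0,"z":0,"wx":0,"wy":0,"wz":0},{"x":0.015,"y":0,"z":0,"wx":0,"wy":0,"wz":0},{"x":0.015,"y":0,"z":0,"wx":0,"wy":0,"wz":0}]'

```text
clock: 11.58
position: [0.4991, -0.2118, 0.1958]
tool_rot: [1.021, 1.57, -0.279]
force: [-0.6, 0.2, -4.6]
grip_width: 0.0126
```

```bash
python3 chk.py -3.3 -34.5 193 w5.png
```

```text
local now -3.2 -34.2
t 11.57 pos [ 0.4991 -0.2118  0.1958] F [-0.6  0.2 -4.6] M [-0.   -0.08  0.02] w 0.0126
shift [ 0.007  -0.0003  0.0007] turn [ 0.0001  0.0001 -0.0001] deg [ 0.  0. -0.]
flange 121 [-14.5 -12.7 -10.8]
flange 96 [5.7 7.5 8.9]
stud 611 y [-6.2  4.7] ztop [162.8 164.  164.6]
stud slope deg -0.59
lip 371 x [-5.5 -2.6 -0.2] z 179.1 expect 179.41799925613654 slope -0.004 tilt -0.057
```

View pics/w5.png

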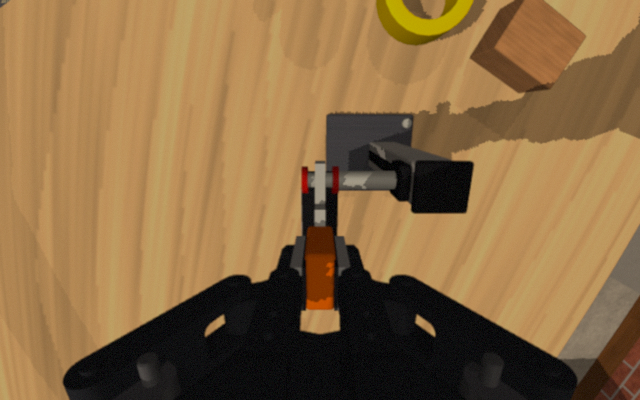

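The lip at (320,178) lies between the red flanges, with no contact yet at 0.1958. Now feeling downward in small steps.

Request:
servo_tool --targets '[{"x":0.003,"y":0,"z":0,"wx":0,"wy":0,"wz":0},{"x":0.005,"y":0,"z":0,"wx":0,"wy":0,"wz":0},{"x":0.005,"y":0,"z":0,"wx":0,"wy":0,"wz":0}]'

```text
clock: 12.0
position: [0.4991, -0.2118, 0.1939]
tool_rot: [0.999, 1.57, -0.301]
force: [0.2, -0.4, -4.4]
grip_width: 0.0124
```

Request:
servo_tool --targets '[{"x":0.002,"y":0,"z":0,"wx":0,"wy":0,"wz":0},{"x":0.002,"y":0,"z":0,"wx":0,"wy":0,"wz":0}]'

```text
clock: 12.25
position: [0.4991, -0.2118, 0.193]
tool_rot: [1.054, 1.57, -0.245]
force: [-0.7, 0.0, -4.1]
grip_width: 0.0127
```

Request:
servo_tool --targets '[{"x":0.002,"y":0,"z":0,"wx":0,"wy":0,"wz":0},{"x":0.002,"y":0,"z":0,"wx":0,"wy":0,"wz":0}]'

```text
clock: 12.5
position: [0.499, -0.2118, 0.1921]
tool_rot: [1.006, 1.57, -0.293]
force: [0.4, 0.5, -3.9]
grip_width: 0.0128
```

Request:
servo_tool --targets '[{"x":0.002,"y":0,"z":0,"wx":0,"wy":0,"wz":0},{"x":0.002,"y":0,"z":0,"wx":0,"wy":0,"wz":0}]'

```text
clock: 12.75
position: [0.4991, -0.2119, 0.1914]
tool_rot: [0.984, 1.57, -0.315]
force: [-0.3, 0.9, -3.7]
grip_width: 0.0124
```

Request:
servo_tool --targets '[{"x":0.0015,"y":0,"z":0,"wx":0,"wy":0,"wz":0},{"x":0.0015,"y":0,"z":0,"wx":0,"wy":0,"wz":0}]'

```text
clock: 13.0
position: [0.4992, -0.212, 0.191]
tool_rot: [1.049, 1.57, -0.251]
force: [-1.7, -0.4, 3.4]
grip_width: 0.0126
```

Contact at TCP z about 0.1912 (force jumped by about 7 N), so the stud top is at about 163 mm. I'll back off 2.7 mm to centre the slot, then slide in.

Request:
servo_tool --targets '[{"x":-0.0068,"y":0,"z":0,"wx":0,"wy":0,"wz":0},{"x":-0.0068,"y":0,"z":0,"wx":0,"wy":0,"wz":0},{"x":-0.0068,"y":0,"z":0,"wx":0,"wy":0,"wz":0}]'

```text
clock: 13.38
position: [0.4991, -0.2119, 0.1936]
tool_rot: [1.062, 1.57, -0.238]
force: [1.4, 0.1, -4.7]
grip_width: 0.0122
```

```bash
python3 chk.py -3.2 -1.2 193.8 w6.png
```

```text
local now -3.2 -34.3
t 13.38 pos [ 0.4991 -0.2119  0.1936] F [ 1.4  0.1 -4.7] M [ 0.05 -0.02 -0.02] w 0.0122
shift [-0.0005 -0.     -0.0827] turn [ 0.0001  0.0001 -0.0002] deg [ 0.   0.  -0.1]
flange 117 [-14.3 -12.6 -11.1]
flange 104 [5.6 7.5 8.8]
stud 655 y [-6.5  4.8] ztop [162.7 164.1 164.5]
stud slope deg -0.13
lip 372 x [-5.4 -3.1 -0.1] z 176.9 expect 177.125524716861 slope -0.001 tilt -0.04
```

Request:
servo_tool --targets '[{"x":0,"y":0,"z":-0.006,"wx":0,"wy":0,"wz":0},{"x":0,"y":0,"z":-0.014,"wx":0,"wy":0,"wz":0},{"x":0,"y":0,"z":-0.022,"wx":0,"wy":0,"wz":0},{"x":0,"y":0,"z":-0.03,"wx":0,"wy":0,"wz":0},{"x":0,"y":0,"z":-0.038,"wx":0,"wy":0,"wz":0},{"x":0,"y":0,"z":-0.042,"wx":0,"wy":0,"wz":0},{"x":0,"y":0,"z":-0.042,"wx":0,"wy":0,"wz":0}]'

```text
clock: 14.3
position: [0.4946, -0.1956, 0.1936]
tool_rot: [1.063, 1.57, -0.236]
force: [-0.2, 0.3, -4.6]
grip_width: 0.0124
```

Request:
servo_tool --targets '[{"x":0,"y":0,"z":-0.006,"wx":0,"wy":0,"wz":0},{"x":0,"y":0,"z":-0.013,"wx":0,"wy":0,"wz":0},{"x":0,"y":0,"z":-0.02,"wx":0,"wy":0,"wz":0},{"x":0,"y":0,"z":-0.026,"wx":0,"wy":0,"wz":0},{"x":0,"y":0,"z":-0.03,"wx":0,"wy":0,"wz":0},{"x":0,"y":0,"z":-0.03,"wx":0,"wy":0,"wz":0}]'

```text
clock: 15.05
position: [0.4914, -0.1839, 0.1936]
tool_rot: [1.122, 1.57, -0.178]
force: [0.3, -0.2, -5.5]
grip_width: 0.0126
```

Request:
servo_tool --targets '[{"x":0,"y":0,"z":-0.004,"wx":0,"wy":0,"wz":0},{"x":0,"y":0,"z":-0.008,"wx":0,"wy":0,"wz":0},{"x":0,"y":0,"z":-0.0105,"wx":0,"wy":0,"wz":0},{"x":0,"y":0,"z":-0.0105,"wx":0,"wy":0,"wz":0}]'

```text
clock: 15.55
position: [0.4903, -0.1798, 0.1936]
tool_rot: [1.089, 1.57, -0.21]
force: [1.0, -0.4, -4.7]
grip_width: 0.0122
```

```bash
python3 chk.py -3.2 -1.2 179.5 w6.png
```

```text
local now -3.1 -1.0
t 15.55 pos [ 0.4903 -0.1798  0.1936] F [ 1.  -0.4 -4.7] M [-0.02  0.05  0.02] w 0.0122
shift [ 0.0353 -0.0002  0.0004] turn [ 0.0001  0.0001 -0.0002] deg [ 0.1  0.  -0.1]
flange 77 [-14.2 -12.8 -10.9]
flange 73 [5.5 7.5 8.9]
stud 585 y [-6.   4.8] ztop [162.7 164.  164.4]
stud slope deg 0.66
lip 372 x [-5.4 -2.7 -0.1] z 177.0 expect 177.15659430027605 slope -0.001 tilt -0.046
```

Request:
servo_tool --targets '[{"x":0.004,"y":0,"z":0,"wx":0,"wy":0,"wz":0},{"x":0.008,"y":0,"z":0,"wx":0,"wy":0,"wz":0},{"x":0.01,"y":0,"z":0,"wx":0,"wy":0,"wz":0},{"x":0.01,"y":0,"z":0,"wx":0,"wy":0,"wz":0}]'

```text
clock: 16.1
position: [0.4903, -0.1799, 0.1896]
tool_rot: [1.087, 1.57, -0.212]
force: [-0.7, 0.0, -3.3]
grip_width: 0.0125
```

Now 1.6 mm below the ceiling-contact height with no load, so the stud is in the notch. Continuing.

Request:
servo_tool --targets '[{"x":0.004,"y":0,"z":0,"wx":0,"wy":0,"wz":0},{"x":0.008,"y":0,"z":0,"wx":0,"wy":0,"wz":0},{"x":0.012,"y":0,"z":0,"wx":0,"wy":0,"wz":0},{"x":0.012,"y":0,"z":0,"wx":0,"wy":0,"wz":0}]'

```text
clock: 16.6
position: [0.4902, -0.1799, 0.1846]
tool_rot: [1.003, 1.57, -0.296]
force: [0.4, 0.0, -3.9]
grip_width: 0.0126
```

Request:
servo_tool --targets '[{"x":0.003,"y":0,"z":0,"wx":0,"wy":0,"wz":0},{"x":0.006,"y":0,"z":0,"wx":0,"wy":0,"wz":0},{"x":0.009,"y":0,"z":0,"wx":0,"wy":0,"wz":0},{"x":0.009,"y":0,"z":0,"wx":0,"wy":0,"wz":0}]'

```text
clock: 17.1
position: [0.4902, -0.1799, 0.1809]
tool_rot: [0.969, 1.57, -0.331]
force: [-1.6, -0.3, -4.4]
grip_width: 0.0127
```

Request:
servo_tool --targets '[{"x":0.0025,"y":0,"z":0,"wx":0,"wy":0,"wz":0},{"x":0.0025,"y":0,"z":0,"wx":0,"wy":0,"wz":0}]'

```text
clock: 17.35
position: [0.4901, -0.1799, 0.1799]
tool_rot: [0.985, 1.57, -0.315]
force: [-0.3, 0.6, -4.8]
grip_width: 0.0128
```

Request:
servo_tool --targets '[{"x":0.0015,"y":0,"z":0,"wx":0,"wy":0,"wz":0},{"x":0.0015,"y":0,"z":0,"wx":0,"wy":0,"wz":0}]'

```text
clock: 17.6
position: [0.4902, -0.1799, 0.1793]
tool_rot: [0.939, 1.57, -0.361]
force: [-0.4, 0.1, -3.6]
grip_width: 0.0126
```

Request:
servo_tool --targets '[{"x":0.001,"y":0,"z":0,"wx":0,"wy":0,"wz":0},{"x":0.001,"y":0,"z":0,"wx":0,"wy":0,"wz":0}]'

```text
clock: 17.85
position: [0.4902, -0.18, 0.1791]
tool_rot: [1.11, 1.57, -0.19]
force: [-1.5, 1.0, 2.3]
grip_width: 0.0126
```

Seated at 0.1791, exactly 12 mm below the ceiling contact, which matches the notch depth. Now easing the squeeze and opening partway.

Request:
servo_tool --targets '[{"x":-0.0005,"y":0,"z":0,"wx":0,"wy":0,"wz":0},{"x":-0.0005,"y":0,"z":0,"wx":0,"wy":0,"wz":0},{"x":-0.0005,"y":0,"z":0,"wx":0,"wy":0,"wz":0}]' --squeeze 20

```text
clock: 18.23
position: [0.4902, -0.1799, 0.1793]
tool_rot: [1.117, 1.57, -0.182]
force: [-0.1, 0.6, -1.6]
grip_width: 0.0127
```

Request:
servo_tool --targets '[{"x":0,"y":0,"z":0,"wx":0,"wy":0,"wz":0},{"x":0,"y":0,"z":0,"wx":0,"wy":0,"wz":0},{"x":0,"y":0,"z":0,"wx":0,"wy":0,"wz":0}]' --grip -0.55

```text
clock: 18.6
position: [0.4903, -0.18, 0.1794]
tool_rot: [1.097, 1.57, -0.202]
force: [0.2, 0.3, 0.9]
grip_width: 0.0195
```

Request:
servo_tool --targets '[{"x":0,"y":0,"z":0,"wx":0,"wy":0,"wz":0},{"x":0,"y":0,"z":0,"wx":0,"wy":0,"wz":0},{"x":0,"y":0,"z":0,"wx":0,"wy":0,"wz":0},{"x":0,"y":0,"z":0,"wx":0,"wy":0,"wz":0}]' --grip -0.15

```text
clock: 19.1
position: [0.4903, -0.1799, 0.1793]
tool_rot: [1.115, 1.57, -0.184]
force: [0.1, -0.1, -0.2]
grip_width: 0.036
```

Run:
```python
from h import *
gol(-3.1,-1.2,330)
im,d=bot.grab_frame('wrist'); im2,_=bot.grab_frame('side'); x=proj('side',[.49,-.18,.13])[0].astype(int)
b=cv2.resize(im2[x[1]-60:x[1]+60,x[0]-60:x[0]+60,::-1],(400,400),interpolation=cv2.INTER_CUBIC)
cv2.imwrite('pics/rel.png',np.hstack([im[:,120:520,::-1],b]))
```

```text
local now -3.1 -1.1
t 19.1 pos [ 0.4903 -0.1799  0.1793] F [ 0.1 -0.1 -0.2] M [-0.02  0.01  0.07] w 0.036
shift [-3.767e-01  4.000e-04  3.000e-04] turn [ 0.0001  0.0001 -0.0001] deg [ 0.   0.  -0.1]
```

View pics/rel.png

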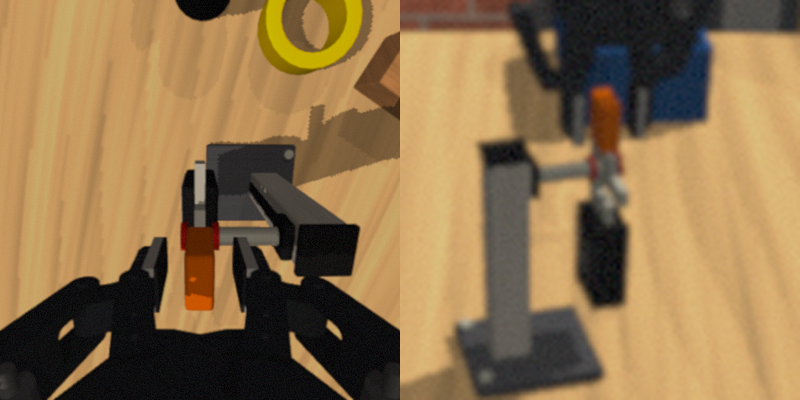

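The lamp hangs on the stud between the flanges, and the fingers are clear on both sides. Retracting straight up.

Request:
servo_tool --targets '[{"x":-0.015,"y":0,"z":0,"wx":0,"wy":0,"wz":0},{"x":-0.05,"y":0,"z":0,"wx":0,"wy":0,"wz":0},{"x":-0.1,"y":0,"z":0,"wx":0,"wy":0,"wz":0},{"x":-0.16,"y":0,"z":0,"wx":0,"wy":0,"wz":0},{"x":-0.22,"y":0,"z":0,"wx":0,"wy":0,"wz":0},{"x":-0.28,"y":0,"z":0,"wx":0,"wy":0,"wz":0},{"x":-0.34,"y":0,"z":0,"wx":0,"wy":0,"wz":0},{"x":-0.37,"y":0,"z":0,"wx":0,"wy":0,"wz":0},{"x":-0.37,"y":0,"z":0,"wx":0,"wy":0,"wz":0},{"x":-0.37,"y":0,"z":0,"wx":0,"wy":0,"wz":0},{"x":-0.37,"y":0,"z":0,"wx":0,"wy":0,"wz":0}]'

```text
clock: 20.58
position: [0.4899, -0.1799, 0.3267]
tool_rot: [-0.832, 1.571, -2.131]
force: [-0.4, 0.5, 0.1]
grip_width: 0.0365
```

```bash
cat > fin.py <<'E'
from h import *
s=bot.observe(); print(s['clock'],s['position'].round(3),s['force'].round(1))
c=cal('wrist'); im,d=bot.grab_frame('wrist'); L,C,uv=scan(c,im,d)
o=(abs(L[:,0]+3)<25)&(abs(L[:,1])<45)&(L[:,2]>180)&(L[:,2]<225)&(C[:,0]>110)&(C[:,0]>2*C[:,1]); T=L[o]; T=T[T[:,2]>np.percentile(T[:,2],90)-6]
print('orange top',len(T),np.median(T,0).round(1),cv2.minAreaRect(T[:,:2].astype(np.float32)),'tilt y',np.polyfit(T[:,1],T[:,2],1)[0].round(3),'expect z',158.2+52)
k=(abs(L[:,0]+3)<8)&(L[:,1]>18)&(L[:,1]<46)&(abs(L[:,2]-163)<7); print('lip',k.sum(),np.median(L[k],0).round(1),'slope z',np.polyfit(L[k,1],L[k,2],1)[0].round(3),'expect z',158.2+5)
im2,d2=bot.grab_frame('scene'); x=proj('scene',[.49,-.18,.13])[0].astype(int)
cv2.imwrite('pics/fin.png',np.hstack([im[:,120:520,::-1],cv2.resize(im2[x[1]-50:x[1]+50,x[0]-50:x[0]+50,::-1],(400,400),interpolation=cv2.INTER_CUBIC)]))
for t in ('lens','carton','tape'):
    r=bot.trace('scene',t); 
    if r: print(t,np.median(pts('scene',d2,r[0]['mask'])[0],0).round(3))
E
python3 fin.py
```

```text
20.575 [ 0.49  -0.18   0.327] [-0.4  0.5  0.1]
orange top 383 [ -2.6  -1.4 210.4] ((-3.0491838455200195, -2.1717729568481445), (12.576375961303711, 28.234375), 0.49727994203567505) tilt y -0.001 expect z 210.2
lip 142 [ -2.6  33.7 163.1] slope z -0.039 expect z 163.2
lens [0.458 0.013 0.068]
carton [ 0.679 -0.012  0.049]
tape [0.558 0.007 0.037]
```

View pics/fin.png

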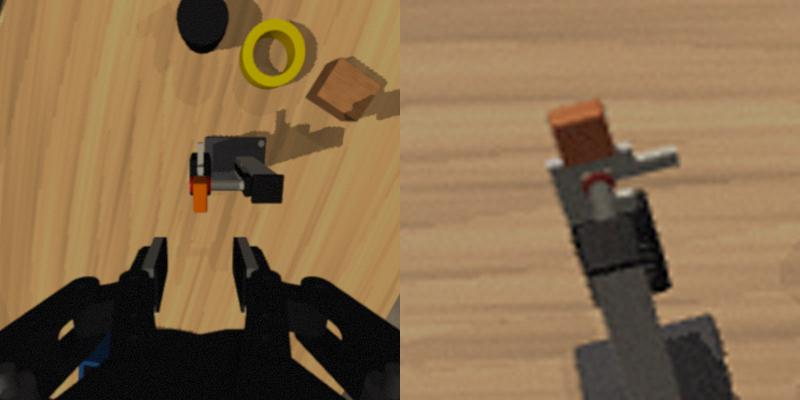

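The lamp hangs upright with the stud in the notch, and the bystanders haven't moved. I'll wait about a second, recheck that it is still, and hand in.

Request:
servo_tool --targets '[{"x":0,"y":0,"z":0,"wx":0,"wy":0,"wz":0},{"x":0,"y":0,"z":0,"wx":0,"wy":0,"wz":0},{"x":0,"y":0,"z":0,"wx":0,"wy":0,"wz":0},{"x":0,"y":0,"z":0,"wx":0,"wy":0,"wz":0},{"x":0,"y":0,"z":0,"wx":0,"wy":0,"wz":0},{"x":0,"y":0,"z":0,"wx":0,"wy":0,"wz":0},{"x":0,"y":0,"z":0,"wx":0,"wy":0,"wz":0},{"x":0,"y":0,"z":0,"wx":0,"wy":0,"wz":0}]'

```text
clock: 21.82
position: [0.4901, -0.18, 0.3271]
tool_rot: [0.896, 1.57, -0.403]
force: [-0.4, 0.1, 0.4]
grip_width: 0.0364
```

```bash
python3 fin.py && python3 -c "
from workcell import bot
print(bot.job_done())"
```

```text
21.825 [ 0.49  -0.18   0.327] [-0.4  0.1  0.4]
orange top 367 [ -3.3  -1.2 210.4] ((-2.7646522521972656, -2.401430130004883), (12.587349891662598, 28.40577507019043), 0.6692823171615601) tilt y 0.008 expect z 210.2
lip 143 [ -2.3  34.5 163.1] slope z -0.064 expect z 163.2
lens [0.457 0.014 0.068]
carton [ 0.678 -0.01   0.049]
tape [0.556 0.006 0.037]
the job is handed in; nothing more can be done
None
```

The small black lamp now hangs on the red-flanged stud, upright and still, and the job is handed in at about 22 s on the robot's clock.

**What I did:**
- I gripped the lamp, lifted it from its dock and carried it over the stand to the stud's -y side.
- I felt for the stud with the upper lip. Contact came at TCP z 0.191, with a load change of about 7 N.
- I backed off 2.7 mm and slid the slot over the stud with no side load. I then lowered the lamp 12 mm below the lip's contact height, which matches the notch depth, let go and retracted.

**Last checks:**
- **Seating:** the block top is at 210.4 mm (210.2 expected) and the lip top at 163.1 mm (163.2 expected). The plate lies between the two flanges.
- **Stillness and contact:** two checks about 1.2 s apart agreed within noise. The wrist force is near zero, so the robot touches nothing.
- **Bystanders:** the lens, carton and tape roll are where they were, within 2 mm.

**What disagreed:**
- The flange gap measured about 16 mm inside, against the 12 mm given. I centred the plate on the measured gap.
- The lip's depth data showed a slope of 2 to 4°, while the block top showed level. The lip read similarly before contact, so I took the slope as edge noise.
- One early move call was refused because its rows lacked keys. Nothing moved.

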